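# Scrape the heat sinks off the bench shovel into the scrap bin

### The job

Clear the loaded bench shovel: lift it by its handle with the two heat sinks riding on the blade, press its front edge onto the low front rim of the grey scrap bin, and tip it there, keeping the edge at the rim, until both heat sinks have slid off the blade into the bin. Then lay the empty shovel flat on the bench and let go. Do not touch the heat sinks with the gripper, do not shove or tip the bin, and leave the other things on the bench alone.

Things in the scene. Friction and masses are not known exactly. Their poses are not given: they have to be found in the camera images.
- shovel: Flat dark sheet-steel hand shovel, wooden handle straight back (-x) and parallel to the blade, 0.20 kg, 261 mm long. Blade 140 x 134 x 3 mm, open at the front; side walls 24 mm high, running down to the front edge; back wall 34 mm high. Origin: middle of the blade's underside; +x out over the open front edge, +z up. Empty or loaded it lies flat on its blade by itself, handle clear of the bench.
- shovel_lip (a point): Middle of the shovel's open front edge, on the underside of the blade: 70 mm ahead (+x) of the shovel's origin. Axes as the shovel's.
- shovel_handle (a point): Grip point in the wooden handle, 125 mm behind (-x) the shovel's origin and 36 mm above the underside of the blade. The handle is 22 mm wide (along the shovel's y), 30 mm high (its underside 21 mm above the bench when the shovel lies flat) and reaches from 85.5 to 190.5 mm behind the origin; the back wall of the blade is at 70 mm. Axes as the shovel's.
- bin: Loose grey steel stacking bin, 1.3 kg, holding only a small heat sink (44 x 36 x 22 mm) near the back; 200 mm long (x), 180 mm wide (y), walls 3 mm, open on top. Front wall (-x) low, 62 mm high; back 105 mm; side walls rise from 62 mm at the front to 105 mm over the first 65 mm. Origin: middle of the underside, +x from the low front to the back, z up; inner floor 7.5 mm up.
- bin_rim (a point): Middle of the top of the bin's low front rim (rounded, 6 mm thick), 62 mm above the bench and 98.5 mm ahead (-x) of the bin's origin; the rim runs 180 mm along the bin's y. Axes as the bin's.
- heatsink_a: Bright aluminium finned heat sink, 60 x 50 x 30 mm high (60 mm along the shovel), fins up, 0.11 kg, lying on the shovel's blade on its left (+y) side. Origin at the middle of its underside. Its friction on the blade is ordinary metal on metal: it starts to slide when the blade is tipped about 26 to 36 degrees.
- heatsink_b: The same kind of heat sink, 60 x 50 x 30 mm, on the right (-y) side of the blade. Origin at the middle of its underside.
- tape_roll: Roll of black insulating tape lying flat, 82 x 84 x 20 mm; bystander. Origin at the middle of its underside.
- transformer: Small mains transformer, 53 x 50 x 40 mm; bystander. Origin at the middle of its underside.
- multimeter: Yellow hand multimeter lying flat, 132 x 72 x 43 mm; bystander. Origin at the middle of its underside.

How it is judged:
On the way, in this order (a step that is already met when the one before it is completed fails the run):
1. the shovel's front edge is pressed on the bin's low front rim (over 1 N; at most 25 mm outside, 60 mm inside, 25 mm in height, 60 mm sideways), both heat sinks still on the blade (contact force between shovel and bin above 1 N and x of shovel_lip in the frame of bin_rim between -0.025 and 0.06 m and y of shovel_lip in the frame of bin_rim between -0.06 and 0.06 m and z of shovel_lip in the frame of bin_rim between -0.025 and 0.025 m and x of heatsink_a in the frame of shovel between -0.07 and 0.062 m and y of heatsink_a in the frame of shovel between -0.065 and 0.065 m and z of heatsink_a in the frame of shovel between -0.005 and 0.03 m and x of heatsink_b in the frame of shovel between -0.07 and 0.062 m and y of heatsink_b in the frame of shovel between -0.065 and 0.065 m and z of heatsink_b in the frame of shovel between -0.005 and 0.03 m), for 0.1 s.
2. both heat sinks have slid into the bin, the shovel's edge still at the rim (at most 30 mm outside, 80 mm inside, 35 mm above, 55 mm below it) (x of heatsink_a in the frame of bin between -0.085 and 0.1 m and y of heatsink_a in the frame of bin between -0.09 and 0.09 m and z of heatsink_a in the frame of bin between 0 and 0.08 m and x of heatsink_b in the frame of bin between -0.085 and 0.1 m and y of heatsink_b in the frame of bin between -0.09 and 0.09 m and z of heatsink_b in the frame of bin between 0 and 0.08 m and x of shovel_lip in the frame of bin_rim between -0.03 and 0.08 m and z of shovel_lip in the frame of bin_rim between -0.055 and 0.035 m), for 0.1 s.
At the end, for the whole second after the job is handed in: Both heat sinks lie at rest inside the bin; the bin stands flat within 50 mm of where it stood; the shovel lies released and at rest, blade flat on the bench (within 6 mm of its top and 0.06 rad of level) (x of heatsink_a in the frame of bin between -0.085 and 0.1 m and y of heatsink_a in the frame of bin between -0.09 and 0.09 m and z of heatsink_a in the frame of bin between 0 and 0.08 m and x of heatsink_b in the frame of bin between -0.085 and 0.1 m and y of heatsink_b in the frame of bin between -0.09 and 0.09 m and z of heatsink_b in the frame of bin between 0 and 0.08 m and linear speed of each of heatsink_a, heatsink_b, shovel below 0.03 m/s and height (world z) of shovel below 0.006 m and angle between each of shovel, bin's own z axis and vertical below 0.06 rad and distance of bin from where it was at the start of the episode below 0.05 m); the robot touches nothing.
It fails at once if the gripper touches a heat sink (over 1 N) (contact force between the fingers and heatsink_a above 1 N or contact force between the fingers and heatsink_b above 1 N).
It fails at once if the bin is shoved more than 60 mm or tipped more than 0.2 rad (distance of bin from where it was at the start of the episode above 0.06 m or angle between bin's own z axis and vertical above 0.2 rad).
It fails at once if a bystander (tape roll, transformer, multimeter) is moved more than 30 mm (distance of any of tape_roll, transformer, multimeter from where it was at the start of the episode above 0.03 m).
It also fails if it takes over 61 s, if anything falls off the work surface, if the arm or the gripper's body presses on something with over 40 N, if the wrist force passes 120 N, or if a joint passes its speed limit or range.

### The arm

A 6-joint arm with a two-finger parallel gripper is mounted at the origin on a cart in front of the work surface, level with it; the furniture and walls round the work are solid. World frame = base frame: x ahead of the robot, y to its left, z up, the work surface at z = 0. Lengths are in m, angles in rad, forces in N, time in s.
With the tool pointing down it reaches from about 0.25 to 0.725 m from the base axis. Payload 9.7 kg.
Tool frame: the origin (TCP) lies at the very end of the fingers, on their centre line; the grasp point (between the pads) lies 19 mm behind it; z points along the fingers, y is the direction in which the jaws open and shut (so a half turn about z gives the same grasp; the last joint's range is limited). The gripper opens to 85 mm and grips with 20 to 120 N. Pads are 22 mm wide; open, the fingers measure 114 mm over their backs; the gripper's body (76 mm by 85 mm) begins 54 mm behind the grasp point. The pads swing forward as they close: fully open they stand 13 mm farther back than shut.
Start: joints at [-1.265, 0.087, 0.176, 1.66, 0, 1.571], TCP at [0.166, -0.524, 0.231] pointing down, gripper open.
Joint ranges: [-3.13, 3.13], [-0.85, 1.81], [-1.15, 1.24], [-2.2, 2.28], [-1.44, 1.52], [-3.14, 3.14]. Speed limits (rad/s): [2.22, 2.22, 2.57, 3.14, 3.14, 3.14].

### API

Orientations are given as [roll, pitch, yaw] about the fixed x, y, z axes, in that order (R = Rz(yaw) Ry(pitch) Rx(roll)).
In Python, from workcell import sensors, eyes, job gives the robot as it stands.
- The arm moves only by the tool play_rows, never from a script. Its arguments are lists of equal length, an entry for each row: "offset": the shift along the tool's x, y, z in mm, a list of three; "turn": the turn, a rotation vector about the tool's x, y, z in degrees, a list of three; "grip": the opening in per cent of the stroke, from 0 (shut) to 100 (fully open). A call has 1 to 20 rows; each row is the pose to reach, as a shift and turn from the pose commanded when the call began, along the tool's axes at that moment; what a row does not reach only later rows make up. A row lasts 1/10 s, in which the tool goes at most 50 mm and 8.59 degrees, less where a joint would pass 70% of its speed; a pose out of reach is approached as far as the arm can. A call with a gripper value outside its range is refused whole. The fingers move at their own pace and stop on an object; "newtons" is the grip in N (left out, the last holds). Time passes only in rows, so rows that repeat a pose let the fingers close. It gives the time, the measured TCP pose, the force and the opening at its end, in the units of the state.
- sensors.observe(): the state, without advancing time (a new reading comes with each control period).
- eyes.snapshot(name): name is "scene" or "side" or "wrist"; returns a dict with "img" (384x512x3 uint8, red, green, blue), "fovy" (degrees; the focal length in pixels is half the picture's height over the tangent of half this angle, whatever the lens; pixels are square), "cx", "cy" (the principal point, pixels), "eye" and "orientation" of the camera in the world. Camera axes: x right, y down, z forward; pixel columns grow to the right and rows downward; lengths in m; the calibration is good to about 2 mm. A picture is of the moment at which its call begins. There is no depth.
- job.finish_job(): hands the job in, once; it reports no verdict.
Trained networks look in a picture, given as the dict that the camera call returned (one of the last four; its "shot" number tells which), for a name from the list of things; names that differ only in an ending like _2 or _b are one class to them, and where a whole thing is asked for, a point or a joint stands for the part that bears it (a point fixed in the world has none). Each returns a list of dicts, best first, with "score" (0 to 1); they miss things now and then, are a little off and sometimes report something else, mostly with a low value. They report only what shows in the picture. A call takes as long as a camera call.
- eyes.search_frame(name, picture): "point" ([row, column] in pixels, amid what is visible of it).
- eyes.tip_of(name, picture): "point" ([row, column] in pixels: a listed point, or the origin of a listed thing).
The state is a dict: "clock": time; "joint_pos": joint angles; "dq": joint speeds; "tau": joint torques, N m; "tcp_pos": TCP position; "orientation": TCP orientation; "force": force on the tool from outside, world axes, zero at the start; "ft_torque": the same for the moment, N m; "finger_gap": opening from 0.0 (shut) to 1.0 (fully open).
Only numpy, scipy, OpenCV 4.12 (cv2) and the standard library are available. Lean on these libraries where they do the work, as an engineer would, in place of code of your own. Each camera call takes 0.05 s, during which the arm holds its last target. There are 200 camera calls.

## Working session

There is one attempt and no reset: what is moved stays moved. The work goes in short steps, Python scripts to look and compute and a tool call to move; the robot and the scene stay as the last step left them, time stands still between calls to the robot, and variables do not carry over. Pictures are saved under pics/ and viewed, on a budget of 10 in all, crops included, one or two more only if the job needs it, and the job is handed in when it is done.

Besides the shell and the picture viewer there is one more tool, called in YAML: its name, and indented under it one key for each argument. play_rows: Moves the arm, as the interface text tells. Its arguments: {"type":"object","properties":{"offset":{"type":"array"},"turn":{"type":"array"},"grip":{"type":"array"},"newtons":{"type":"number"}},"required":["offset","turn","grip"]}

```bash
ls; mkdir -p pics
cat > h.py <<'E'
import numpy as np, cv2
from scipy.spatial.transform import Rotation as R
from workcell import sensors, eyes, job
def cam(p):
    f=p["img"].shape[0]/2/np.tan(np.radians(p["fovy"])/2)
    o=np.array(p["orientation"],float)
    M=o if o.shape==(3,3) else R.from_euler('xyz',o).as_matrix()
    return f,M,np.array(p["eye"])
def ray(p,rc):
    f,M,e=cam(p); d=M@np.array([(rc[1]-p["cx"])/f,(rc[0]-p["cy"])/f,1]); return e,d
def onz(p,rc,z):
    e,d=ray(p,rc); return e+d*(z-e[2])/d[2]
def tri(obs):
    A=np.zeros((3,3));b=np.zeros(3)
    for p,rc in obs:
        e,d=ray(p,rc); d=d/np.linalg.norm(d); P=np.eye(3)-np.outer(d,d); A+=P;b+=P@e
    return np.linalg.solve(A,b)
def proj(p,X):
    f,M,e=cam(p); c=M.T@(np.array(X)-e); return [p["cy"]+f*c[1]/c[2],p["cx"]+f*c[0]/c[2]]
E
python3 - <<'E'
from h import *
np.set_printoptions(precision=3,suppress=True)
print(sensors.observe())
P={n:eyes.snapshot(n) for n in("scene","side","wrist")}
for n,p in P.items():
    cv2.imwrite(f"pics/{n}0.png",p["img"][:,:,::-1]); print(n,p["fovy"],p["eye"],p["orientation"])
Z=dict(shovel=0,shovel_lip=0,shovel_handle=.036,bin=0,bin_rim=.062,heatsink_a=.003,tape_roll=0,transformer=0,multimeter=0)
for k,z in Z.items():
    for n in("scene","side"):
        for r in eyes.tip_of(k,P[n])[:3]: print(k,n,round(r["score"],2),np.round(r["point"],0),onz(P[n],r["point"],z))
E
```

```text
pics
{'clock': 0.0, 'joint_pos': array([-1.265,  0.087,  0.175,  1.66 , -0.   ,  1.571]), 'dq': array([ 0.001,  0.   , -0.001,  0.001,  0.001, -0.   ]), 'tau': array([  0.004, -52.04 ,  46.479,   0.017,   0.   ,  -0.   ]), 'tcp_pos': array([ 0.166, -0.524,  0.231]), 'orientation': array([-3.14 ,  0.   ,  0.306]), 'force': array([ 0.526, -0.755,  0.39 ]), 'ft_torque': array([-0.016,  0.006,  0.013]), 'finger_gap': 0.9952677301384668}
scene 45.61003052797499 [0.218 0.641 0.989] [-2.422  0.004 -2.697]
side 47.16579386560506 [ 0.727 -0.692  0.868] [-2.473  0.001  0.233]
wrist 67.17670137456773 [ 0.235 -0.501  0.373] [ 2.853  0.002 -1.264]
shovel scene 0.64 [186. 269.] [ 0.561 -0.205  0.   ]
shovel side 0.88 [257. 245.] [ 0.568 -0.205  0.   ]
shovel_lip scene 0.89 [180. 242.] [ 0.645 -0.192  0.   ]
shovel_lip side 0.56 [262. 276.] [ 0.639 -0.201  0.   ]
shovel_handle scene 0.67 [187. 307.] [ 0.45  -0.217  0.036]
shovel_handle side 0.61 [234. 188.] [ 0.433 -0.198  0.036]
shovel_handle side 0.36 [265. 276.] [ 0.645 -0.228  0.036]
bin side 0.85 [172. 315.] [0.68  0.086 0.   ]
bin side 0.19 [178. 293.] [0.629 0.053 0.   ]
bin_rim scene 0.75 [216. 215.] [0.625 0.004 0.062]
bin_rim side 0.72 [180. 291.] [ 0.632 -0.006  0.062]
heatsink_a scene 0.84 [182. 281.] [ 0.536 -0.234  0.003]
heatsink_a scene 0.8 [197. 272.] [ 0.537 -0.167  0.003]
heatsink_a side 0.87 [244. 243.] [ 0.555 -0.173  0.003]
heatsink_a side 0.71 [248. 349.] [ 0.795 -0.127  0.003]
heatsink_a side 0.68 [265. 231.] [ 0.542 -0.234  0.003]
tape_roll scene 0.93 [255. 294.] [ 0.405 -0.011  0.   ]
tape_roll side 0.62 [179. 206.] [ 0.41  -0.004  0.   ]
transformer scene 0.74 [185. 184.] [ 0.79  -0.103  0.   ]
transformer side 0.81 [248. 347.] [ 0.79  -0.128  0.   ]
multimeter scene 0.88 [305. 296.] [0.347 0.119 0.   ]
multimeter scene 0.66 [190. 310.] [ 0.448 -0.243  0.   ]
multimeter side 0.95 [143. 197.] [0.343 0.118 0.   ]
```

View pics/scene0.png

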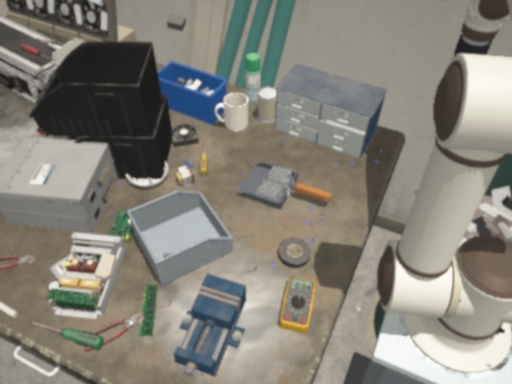

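View pics/side0.png

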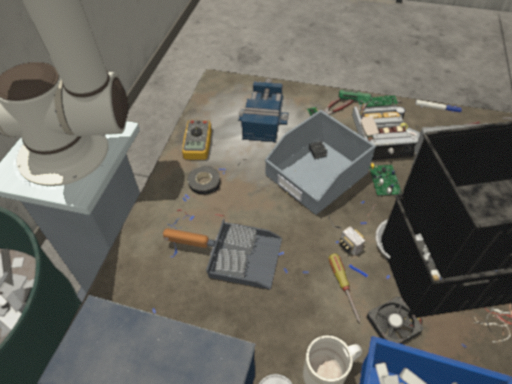

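Scene view: shovel at about (269,186) and bin with its low front facing it at about (215,216). The side view shows the same, with the label on the low front wall at about (290,187). Next I'll refine both poses from enlarged crops.

Run:
```python
import cv2,numpy as np
a=cv2.imread("pics/scene0.png")[150:290,120:340]; b=cv2.imread("pics/side0.png")[100:300,155:385]
a=cv2.resize(a,None,fx=3.4,fy=3.4,interpolation=cv2.INTER_CUBIC);b=cv2.resize(b,None,fx=3,fy=3,interpolation=cv2.INTER_CUBIC)
cv2.imwrite("pics/a.png",a);cv2.imwrite("pics/b.png",b);print(a.shape,b.shape)
```

```text
(476, 748, 3) (600, 690, 3)
```

View pics/a.png

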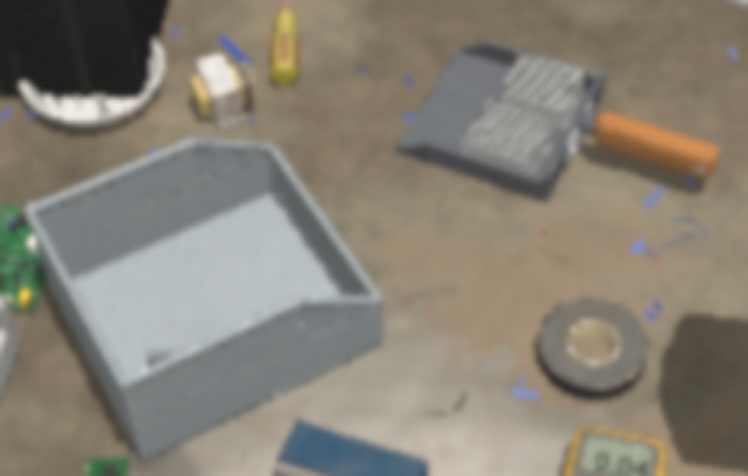

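View pics/b.png

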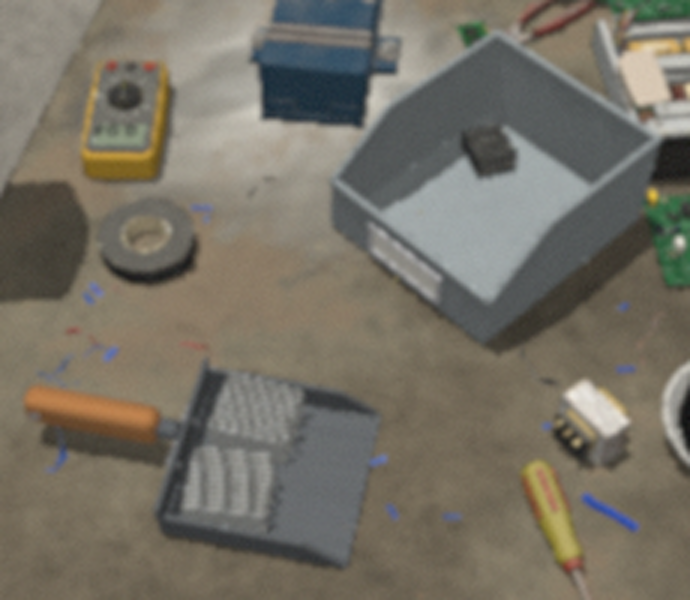

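Run:
```python
from h import *
from scipy.optimize import least_squares
np.set_printoptions(precision=4,suppress=True)
P={n:eyes.snapshot(n) for n in("scene","side")}
S=lambda c,r:("scene",r/3.4+150,c/3.4+120); D=lambda c,r:("side",r/3+100,c/3+155)
binp=[((-.1,.09,.062),S(380,298)),((-.1,-.09,.062),S(272,143)),((.1,.09,.105),S(125,385)),((.1,-.09,.105),S(30,207)),((-.1,.09,0),S(380,345)),
((-.1,.09,.062),D(335,182)),((-.1,-.09,.062),D(490,304)),((.1,.09,.105),D(498,33)),((.1,-.09,.105),D(657,138)),((-.1,-.09,0),D(487,342))]
shp=[((.07,.067,0),S(398,150)),((-.07,.067,0),S(548,198)),((-.1905,0,.051),S(718,150)),
((.07,.067,0),D(377,412)),((.07,-.067,0),D(347,566)),((-.07,.067,.034),D(207,362)),((-.1905,0,.051),D(28,393)),((-.07,-.067,.0),D(161,527))]
for nm,pts,x0 in(("bin",binp,(.68,.08,1.03)),("shovel",shp,(.565,-.205,.05))):
    def f(v):
        M=R.from_euler('z',v[2]).as_matrix()
        return np.concatenate([np.array(proj(P[c],M@np.array(X)+[v[0],v[1],0]))-[r,k] for X,(c,r,k) in pts])
    s=least_squares(f,x0,loss='soft_l1'); print(nm,s.x,np.degrees(s.x[2])); print(f(s.x).reshape(-1,2).round(1).tolist())
```

```text
bin [0.6848 0.0795 0.9883] 56.62391222582252
[[-0.9, 0.2], [-0.8, -0.7], [-1.0, -1.2], [-0.3, -2.0], [-0.6, 0.9], [-1.7, -1.9], [-1.1, -0.3], [-1.6, -0.7], [-1.1, 1.2], [1.8, -1.7]]
shovel [ 0.5696 -0.2035  0.0339] 1.9409419176704965
[[0.2, -1.8], [0.8, -0.8], [-0.8, -0.3], [0.3, 0.9], [0.2, 0.1], [-1.1, -1.4], [-0.5, -2.2], [1.7, -0.4]]
```

```bash
cat >> h.py <<'E'
F=np.diag([1.,-1,-1])
def tool(sh,tilt=20,g=(-.125,0,.036),deep=0.):
    "sh=(x,y,z of shovel origin, yaw deg, nose-down pitch deg); TCP pose"
    M=R.from_euler('zy',[sh[3],sh[4]],degrees=True).as_matrix()
    T=M@R.from_euler('y',-tilt,degrees=True).as_matrix()@F
    return np.array(sh[:3])+M@np.array(g)+T[:,2]*(.019+deep),T
def rel(p0,T0,p,T):
    return (T0.T@(p-p0)*1e3).round(1).tolist(), np.degrees(R.from_matrix(T0.T@T).as_rotvec()).round(2).tolist()
def now():
    s=sensors.observe(); return s["tcp_pos"],R.from_euler('xyz',s["orientation"]).as_matrix()
E
python3 - <<'E'
from h import *
np.set_printoptions(precision=3,suppress=True)
P={n:eyes.snapshot(n) for n in("scene","side")}
print(tri([(P["scene"],(95,278)),(P["side"],(347,254))]),tri([(P["scene"],(125,368)),(P["side"],(298,90))]))
p0,T0=now()
sh=(.5696,-.2035,0,1.94,0)
for d in(-.12,0.003):
    p,T=tool(sh,deep=d); print(p,rel(p0,T0,p,T))
print(tool(sh,deep=-.12)[1])
E
```

```text
[ 0.648 -0.447  0.139] [ 0.35  -0.428  0.141]
[ 0.41  -0.209  0.131] ([328.2, -227.3, 100.4], [-2.72, 19.88, 15.42])
[ 0.452 -0.207  0.015] ([368.8, -216.0, 215.9], [-2.72, 19.88, 15.42])
[[ 0.939  0.034  0.342]
 [ 0.032 -0.999  0.012]
 [ 0.342  0.    -0.94 ]]
```

play_rows:
  offset:
    - [50,-35,0]
    - [100,-70,0]
    - [150,-105,0]
    - [200,-140,0]
    - [240,-168,30]
    - [275,-192,60]
    - [305,-212,85]
    - [328,-227,100]
    - [328,-227,100]
    - [328,-227,100]
  turn:
    - [0,0,0]
    - [-0.5,4,3]
    - [-1,8,6]
    - [-1.5,11,9]
    - [-2,15,12]
    - [-2.5,18,14]
    - [-2.72,19.88,15.42]
    - [-2.72,19.88,15.42]
    - [-2.72,19.88,15.42]
    - [-2.72,19.88,15.42]
  grip: [100,100,100,100,100,100,100,100,100,100]
  newtons: 110

```text
clock: 2.25
tcp_pos: [0.4102, -0.2066, 0.1294]
orientation: [-3.14, -0.347, 0.037]
force: [0.6, 0.3, 0.3]
finger_gap: 1.002
```

Run:
```python
from h import *
np.set_printoptions(precision=4,suppress=True)
p=eyes.snapshot("wrist"); cv2.imwrite("pics/w1.png",p["img"][:,:,::-1])
for k,z in(("shovel_handle",.036),("shovel",0),("shovel_lip",0)):
    for r in eyes.tip_of(k,p)[:2]: print(k,r["score"],r["point"],onz(p,r["point"],z))
for X in((-.1905,0,.051),(-.0855,0,.051),(-.07,.067,.034),(-.07,-.067,.034)):
    M=R.from_euler('z',.0339).as_matrix(); q=proj(p,M@np.array(X)+[.5696,-.2035,0]); print(q)
    cv2.circle(p["img"],(int(q[1]),int(q[0])),4,(255,0,0),1)
cv2.imwrite("pics/w1.png",p["img"][:,:,::-1])
p0,T0=now(); pp,T=tool((.5696,-.2035,0,1.94,0),deep=.003); print(rel(p0,T0,pp,T))
```

```text
shovel_handle 0.63 [191.6, 256.9] [ 0.4443 -0.2045  0.036 ]
shovel 0.78 [69.7, 258.9] [ 0.571  -0.2018  0.    ]
shovel 0.54 [96.7, 291.0] [ 0.5441 -0.2354  0.    ]
shovel_lip 0.71 [4.2, 261.5] [ 0.6408 -0.2018  0.    ]
[np.float64(271.41938988386767), np.float64(260.61501679046785)]
[np.float64(142.69284196123562), np.float64(261.06440784987234)]
[np.float64(129.45904800890705), np.float64(185.54944426169266)]
[np.float64(130.0440677205567), np.float64(336.1801484729141)]
([-0.4, -1.3, 124.3], [0.05, -0.05, -0.02])
```

View pics/w1.png

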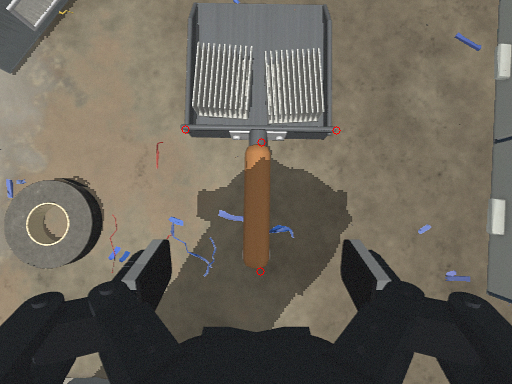

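The wrist view shows the handle centred between the open fingers (col 257, rows 148–268), with the blade and both sinks ahead. My model marks are within about 3 px, so I'll go straight down.

play_rows:
  offset:
    - [0,1,30]
    - [0,1,60]
    - [0,1,85]
    - [0,1,105]
    - [0,1,118]
    - [0,1,124]
    - [0,1,124]
    - [0,1,124]
    - [0,1,124]
    - [0,1,124]
    - [0,1,124]
    - [0,1,124]
    - [0,1,124]
    - [0,1,124]
    - [0,1,124]
    - [0,1,124]
  turn:
    - [0,0,0]
    - [0,0,0]
    - [0,0,0]
    - [0,0,0]
    - [0,0,0]
    - [0,0,0]
    - [0,0,0]
    - [0,0,0]
    - [0,0,0]
    - [0,0,0]
    - [0,0,0]
    - [0,0,0]
    - [0,0,0]
    - [0,0,0]
    - [0,0,0]
    - [0,0,0]
  grip: [100,100,100,100,100,100,100,100,0,0,0,0,0,0,0,0]
  newtons: 110

```text
clock: 4.05
tcp_pos: [0.4526, -0.2087, 0.0152]
orientation: [-3.141, -0.35, 0.034]
force: [-3.9, 1.7, 6.2]
finger_gap: 0.241
```

```bash
cat >> h.py <<'E'
import json,os
def shM(lip,yaw,pitch):
    M=R.from_euler('zy',[yaw,pitch],degrees=True).as_matrix(); return np.array(lip)-M@[.07,0,0],M
def calib(o,M):
    p,T=now(); json.dump([(M.T@(p-o)).tolist(),(M.T@T).tolist()],open("ts.json","w"))
def tl(lip,yaw,pitch):
    a,b=map(np.array,json.load(open("ts.json"))); o,M=shM(lip,yaw,pitch); return o+M@a,M@b
RIM=np.array([.6306,-.0028,.062]); YB=56.62; U=np.array([np.cos(np.radians(YB)),np.sin(np.radians(YB)),0])
def atrim(dx,dz): return RIM+U*dx+[0,0,dz]
def rows(wps,base=None):
    p0,T0=base or now(); A=[rel(p0,T0,*tl(*w)) for w in wps]
    print("offset",json.dumps([np.round(a[0]).astype(int).tolist() for a in A])); print("turn",json.dumps([np.round(a[1],1).tolist() for a in A]))
def lerp(a,b,n,ease=True):
    out=[]
    for i in range(1,n+1):
        s=i/n; s=s*s*(3-2*s) if ease else s
        out.append((np.array(a[0])*(1-s)+np.array(b[0])*s,a[1]+(b[1]-a[1])*s,a[2]+(b[2]-a[2])*s))
    return out
E
python3 - <<'E'
from h import *
o=np.array([.5696,-.2020,0]);M=R.from_euler('z',1.94,degrees=True).as_matrix(); calib(o,M)
lip=o+M@[.07,0,0]; w0=(lip,1.94,0); w1=(lip+[0,0,.10],1.94,-6)
rows(lerp(w0,w1,14))
E
```

```text
offset [[0, 0, -1], [1, 0, -4], [3, 0, -9], [5, 0, -15], [8, 0, -22], [10, 0, -30], [13, 0, -38], [16, 0, -46], [19, 0, -54], [22, 0, -61], [24, 0, -67], [26, 0, -72], [27, 0, -75], [27, 0, -76]]
turn [[-0.0, 0.1, -0.0], [-0.0, 0.3, -0.0], [-0.0, 0.7, -0.0], [-0.0, 1.2, -0.0], [-0.1, 1.8, -0.0], [-0.1, 2.4, -0.0], [-0.1, 3.0, -0.0], [-0.1, 3.6, -0.0], [-0.1, 4.2, -0.0], [-0.2, 4.8, -0.1], [-0.2, 5.3, -0.1], [-0.2, 5.7, -0.1], [-0.2, 5.9, -0.1], [-0.2, 6.0, -0.1]]
```

play_rows:
  offset:
    - [0,0,-1]
    - [1,0,-4]
    - [3,0,-9]
    - [5,0,-15]
    - [8,0,-22]
    - [10,0,-30]
    - [13,0,-38]
    - [16,0,-46]
    - [19,0,-54]
    - [22,0,-61]
    - [24,0,-67]
    - [26,0,-72]
    - [27,0,-75]
    - [27,0,-76]
    - [27,0,-76]
  turn:
    - [0,0.1,0]
    - [0,0.3,0]
    - [0,0.7,0]
    - [0,1.2,0]
    - [-0.1,1.8,0]
    - [-0.1,2.4,0]
    - [-0.1,3.0,0]
    - [-0.1,3.6,0]
    - [-0.1,4.2,0]
    - [-0.2,4.8,-0.1]
    - [-0.2,5.3,-0.1]
    - [-0.2,5.7,-0.1]
    - [-0.2,5.9,-0.1]
    - [-0.2,6,-0.1]
    - [-0.2,6,-0.1]
  grip: [0,0,0,0,0,0,0,0,0,0,0,0,0,0,0]
  newtons: 110

```text
clock: 5.55
tcp_pos: [0.4517, -0.2089, 0.0953]
orientation: [3.137, -0.454, 0.036]
force: [-1.5, 0.4, -4.7]
finger_gap: 0.244
```

Run:
```python
from h import *
np.set_printoptions(precision=4,suppress=True)
P={n:eyes.snapshot(n) for n in("scene","side")}
print(sensors.observe()["force"],sensors.observe()["ft_torque"])
for k in("shovel_lip","shovel","shovel_handle"):
    L=[(P[n],eyes.tip_of(k,P[n])) for n in P]; L=[(p,r[0]["point"]) for p,r in L if r]
    if len(L)==2: print(k,tri(L))
a=P["side"]["img"][150:330,150:330]; b=P["scene"]["img"][120:260,190:370]
a=cv2.resize(a,(400,400));b=cv2.resize(b,(400,311));c=np.zeros((400,800,3),np.uint8);c[:,:400]=a;c[:311,400:]=b
cv2.imwrite("pics/l1.png",c[:,:,::-1])
lip=np.array([.6396,-.1996,.10]); w1=(lip,1.94,-6); w2=(atrim(-.05,.028),YB,-6)
rows(lerp(w1,w2,19))
```

```text
[-0.7388  0.4047 -5.0745] [-0.0465  1.1235 -0.0177]
shovel_lip [ 0.6405 -0.2033  0.0931]
shovel_handle [ 0.4424 -0.2173  0.126 ]
offset [[0, 0, 0], [0, 0, 0], [-1, 1, 0], [-2, 2, 0], [-2, 4, 0], [-2, 5, 0], [-1, 6, 1], [0, 7, 2], [3, 7, 4], [7, 7, 6], [12, 7, 8], [17, 6, 10], [22, 4, 13], [28, 3, 15], [33, 1, 18], [38, -1, 20], [41, -3, 21], [44, -4, 22], [44, -5, 22]]
turn [[0.2, 0.0, -0.4], [0.6, 0.0, -1.6], [1.3, 0.0, -3.4], [2.2, 0.0, -5.9], [3.2, 0.0, -8.8], [4.4, 0.0, -12.1], [5.8, 0.0, -15.8], [7.2, 0.0, -19.6], [8.6, 0.0, -23.7], [10.1, 0.0, -27.7], [11.6, 0.0, -31.7], [13.0, 0.0, -35.6], [14.3, 0.0, -39.2], [15.5, 0.0, -42.6], [16.6, 0.0, -45.5], [17.5, 0.0, -47.9], [18.2, 0.0, -49.8], [18.6, 0.0, -51.0], [18.7, 0.0, -51.4]]
```

View pics/l1.png

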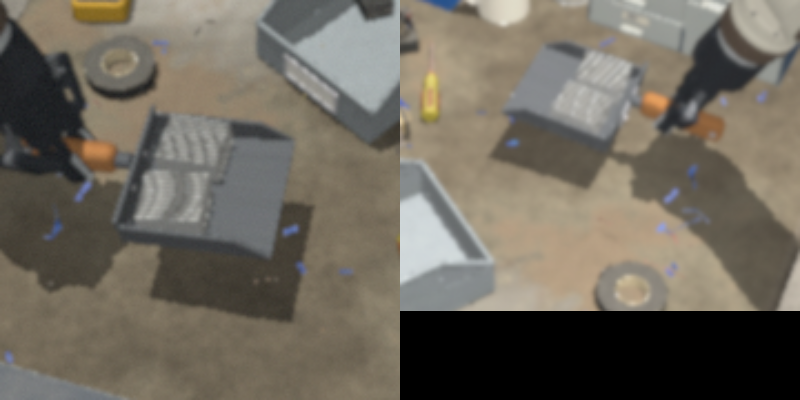

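The shovel is lifted level with both sinks riding on the blade (side crop, about (185,165) in the montage). Next I'll swing it toward the rim.

play_rows:
  offset:
    - [0,0,0]
    - [0,0,0]
    - [-1,1,0]
    - [-2,2,0]
    - [-2,4,0]
    - [-2,5,0]
    - [-1,6,1]
    - [0,7,2]
    - [3,7,4]
    - [7,7,6]
    - [12,7,8]
    - [17,6,10]
    - [22,4,13]
    - [28,3,15]
    - [33,1,18]
    - [38,-1,20]
    - [41,-3,21]
    - [44,-4,22]
    - [44,-5,22]
    - [44,-5,22]
  turn:
    - [0.2,0.0,-0.4]
    - [0.6,0.0,-1.6]
    - [1.3,0.0,-3.4]
    - [2.2,0.0,-5.9]
    - [3.2,0.0,-8.8]
    - [4.4,0.0,-12.1]
    - [5.8,0.0,-15.8]
    - [7.2,0.0,-19.6]
    - [8.6,0.0,-23.7]
    - [10.1,0.0,-27.7]
    - [11.6,0.0,-31.7]
    - [13.0,0.0,-35.6]
    - [14.3,0.0,-39.2]
    - [15.5,0.0,-42.6]
    - [16.6,0.0,-45.5]
    - [17.5,0.0,-47.9]
    - [18.2,0.0,-49.8]
    - [18.6,0.0,-51.0]
    - [18.7,0.0,-51.4]
    - [18.7,0.0,-51.4]
  grip: [0,0,0,0,0,0,0,0,0,0,0,0,0,0,0,0,0,0,0,0]

```text
clock: 7.95
tcp_pos: [0.5009, -0.2022, 0.0949]
orientation: [3.046, -0.405, 1.024]
force: [0.5, -0.3, -4.6]
finger_gap: 0.246
```

Run:
```python
from h import *
np.set_printoptions(precision=4,suppress=True)
print(sensors.observe()["tcp_pos"],sensors.observe()["joint_pos"],tl(atrim(-.05,.028),YB,-6)[0],"want lip",atrim(-.05,.028))
P={n:eyes.snapshot(n) for n in("scene","side")}
for k in("shovel_lip","shovel","bin_rim","shovel_handle"):
    L=[(P[n],eyes.tip_of(k,P[n])) for n in P]; L=[(p,r[0]["point"]) for p,r in L if r]
    if len(L)==2: print(k,tri(L))
a=P["side"]["img"][100:300,170:370]; b=P["scene"]["img"][140:280,120:300]
a=cv2.resize(a,(400,400),interpolation=2);b=cv2.resize(b,(400,311),interpolation=2);c=np.zeros((400,800,3),np.uint8);c[:,:400]=a;c[:311,400:]=b
cv2.imwrite("pics/l2.png",c[:,:,::-1])
```

```text
[ 0.5009 -0.2022  0.0949] [-0.5943 -0.0466 -0.2709  1.2628  0.4073  1.56  ] [ 0.5014 -0.2023  0.0946] want lip [ 0.6031 -0.0446  0.09  ]
shovel_lip [ 0.6017 -0.0412  0.0863]
shovel [ 0.5709 -0.1048  0.0862]
bin_rim [ 0.6267 -0.001   0.0582]
shovel_handle [ 0.4941 -0.2141  0.125 ]
```

View pics/l2.png

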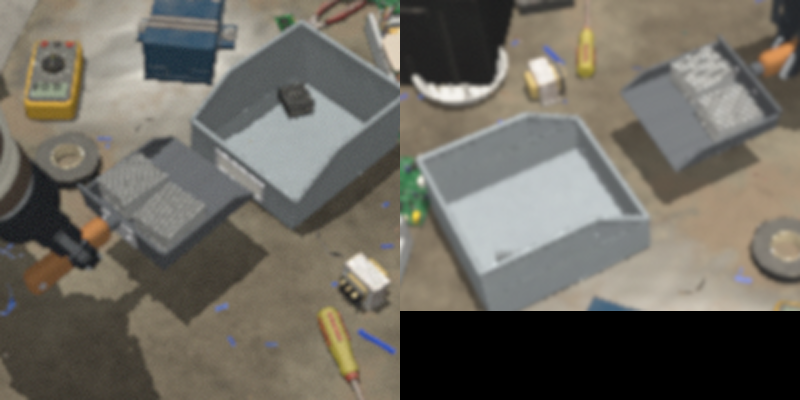

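Run:
```python
from h import *
w=(atrim(-.05,.028),YB,-6); p0,T0=now(); pt,Tt=tl(*w); print(rel(p0,T0,pt,Tt))
w2=(atrim(.018,.018),YB,-3)
rows(lerp(w,w2,12)+lerp(w2,(atrim(.018,.008),YB,-2),5,False))
```

```text
([0.1, 0.5, 0.5], [0.03, 0.05, 0.02])
offset [[1, 0, 1], [5, 0, 3], [10, 0, 5], [16, 0, 9], [23, 0, 12], [30, 0, 16], [38, 0, 20], [45, 0, 24], [51, 0, 27], [56, 0, 29], [60, 0, 31], [61, 0, 32], [60, 0, 33], [60, 0, 35], [59, 0, 36], [58, 0, 38], [58, 0, 39]]
turn [[0.1, 0.0, 0.0], [0.2, -0.1, 0.1], [0.4, -0.2, 0.2], [0.6, -0.4, 0.2], [0.9, -0.6, 0.3], [1.2, -0.8, 0.4], [1.5, -1.0, 0.6], [1.8, -1.2, 0.6], [2.0, -1.3, 0.7], [2.2, -1.5, 0.8], [2.3, -1.6, 0.9], [2.4, -1.6, 0.9], [2.5, -1.7, 0.9], [2.7, -1.8, 1.0], [2.9, -1.9, 1.0], [3.0, -2.0, 1.1], [3.2, -2.2, 1.2]]
```

```bash
sed -i "s/from_euler('zy'/from_euler('ZY'/" h.py
python3 - <<'E'
from h import *
w=(atrim(-.05,.028),YB,-6); p0,T0=now()
p1,T1=tl(*w); print(rel(p0,T0,p1,T1))
w2=(atrim(.018,.018),YB,-3)
rows([w]*1+lerp(w,w2,12)+lerp(w2,(atrim(.018,.008),YB,-2),5,False))
E
```

```text
([-3.5, 0.6, 8.8], [4.64, 2.75, 1.98])
offset [[-4, 1, 9], [-2, 1, 9], [1, 1, 11], [6, 0, 13], [13, 0, 16], [20, 0, 19], [28, 0, 22], [35, 0, 26], [43, 0, 29], [49, 0, 32], [54, 0, 34], [58, 0, 35], [59, 0, 36], [58, 0, 37], [58, 0, 38], [57, 0, 40], [57, 0, 41], [56, 0, 42]]
turn [[4.6, 2.8, 2.0], [4.6, 2.7, 2.0], [4.6, 2.5, 2.0], [4.6, 2.3, 2.0], [4.7, 2.0, 1.9], [4.7, 1.6, 1.9], [4.7, 1.2, 1.9], [4.7, 0.9, 1.9], [4.7, 0.5, 1.9], [4.7, 0.2, 1.9], [4.7, -0.0, 1.9], [4.7, -0.2, 1.9], [4.7, -0.2, 1.8], [4.7, -0.4, 1.8], [4.7, -0.6, 1.8], [4.7, -0.8, 1.8], [4.7, -1.0, 1.8], [4.7, -1.2, 1.8]]
```

play_rows:
  offset:
    - [-1,0,2]
    - [-2,0,5]
    - [-3,1,7]
    - [-4,1,9]
    - [-2,1,9]
    - [1,1,11]
    - [6,0,13]
    - [13,0,16]
    - [20,0,19]
    - [28,0,22]
    - [35,0,26]
    - [43,0,29]
    - [49,0,32]
    - [54,0,34]
    - [58,0,35]
    - [59,0,36]
    - [59,0,36]
    - [59,0,36]
  turn:
    - [1,0.7,0.5]
    - [2.3,1.4,1]
    - [3.5,2.1,1.5]
    - [4.6,2.8,2.0]
    - [4.6,2.7,2.0]
    - [4.6,2.5,2.0]
    - [4.6,2.3,2.0]
    - [4.7,2.0,1.9]
    - [4.7,1.6,1.9]
    - [4.7,1.2,1.9]
    - [4.7,0.9,1.9]
    - [4.7,0.5,1.9]
    - [4.7,0.2,1.9]
    - [4.7,0,1.9]
    - [4.7,-0.2,1.9]
    - [4.7,-0.2,1.8]
    - [4.7,-0.2,1.8]
    - [4.7,-0.2,1.8]
  grip: [0,0,0,0,0,0,0,0,0,0,0,0,0,0,0,0,0,0]

```text
clock: 10.25
tcp_pos: [0.5392, -0.1458, 0.0851]
orientation: [-3.141, -0.403, 0.99]
force: [-0.4, -0.9, -4.9]
finger_gap: 0.24
```

Run:
```python
from h import *
np.set_printoptions(precision=4,suppress=True)
w2=(atrim(.018,.018),YB,-3)
p0,T0=now(); print(rel(p0,T0,*tl(*w2)))
P={n:eyes.snapshot(n) for n in("scene","side")}
for k in("shovel_lip","shovel","bin_rim","shovel_handle"):
    L=[(P[n],eyes.tip_of(k,P[n])) for n in P]; L=[(p,r[0]["point"]) for p,r in L if r]
    if len(L)==2: print(k,tri(L))
a=P["side"]["img"][100:300,170:370]; b=P["scene"]["img"][140:280,120:300]
a=cv2.resize(a,(400,400),interpolation=2);b=cv2.resize(b,(400,311),interpolation=2);c=np.zeros((400,800,3),np.uint8);c[:,:400]=a;c[:311,400:]=b
cv2.imwrite("pics/l3.png",c[:,:,::-1])
rows(lerp(w2,(atrim(.018,.002),YB,0),8,False))
```

```text
([0.1, 0.4, -0.2], [-0.02, -0.05, 0.05])
shovel_lip [0.5162 0.0278 0.0279]
shovel [ 0.6228 -0.0106  0.0528]
bin_rim [0.6291 0.0043 0.0565]
shovel_handle [ 0.5659 -0.1156  0.1477]
offset [[0, 0, 0], [-1, 0, 1], [-1, 0, 2], [-1, 0, 3], [-1, 0, 4], [-2, 0, 4], [-2, 0, 5], [-2, 0, 6]]
turn [[-0.0, -0.4, 0.1], [-0.0, -0.8, 0.1], [-0.0, -1.2, 0.1], [-0.0, -1.6, 0.1], [-0.0, -1.9, 0.1], [-0.0, -2.3, 0.1], [-0.0, -2.7, 0.1], [-0.0, -3.0, 0.1]]
```

View pics/l3.png

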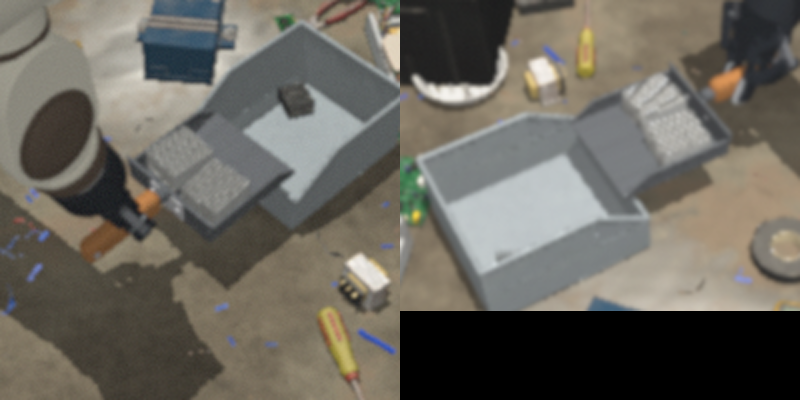

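The lip is now over the rim and roughly centred between the side walls, with both sinks still at the back of the blade. Now I'll lower it onto the rim.

play_rows:
  offset:
    - [0,0,1]
    - [-1,0,2]
    - [-1,0,4]
    - [-1,0,6]
    - [-2,0,8]
    - [-2,0,9]
    - [-2,0,9]
  turn:
    - [0,-0.4,0]
    - [0,-0.8,0.1]
    - [0,-1.2,0.1]
    - [0,-1.6,0.1]
    - [0,-2,0.1]
    - [0,-2,0.1]
    - [0,-2,0.1]
  grip: [0,0,0,0,0,0,0]

```text
clock: 11.45
tcp_pos: [0.5401, -0.144, 0.0759]
orientation: [-3.141, -0.368, 0.988]
force: [-0.2, -0.1, -4.4]
finger_gap: 0.241
```

play_rows:
  offset:
    - [-0.7,0,1.9]
    - [-1.4,0,3.7]
    - [-2.2,0,5.6]
    - [-2.9,0,7.5]
    - [-2.9,0,7.5]
    - [-2.9,0,7.5]
  turn:
    - [0,0,0]
    - [0,0,0]
    - [0,0,0]
    - [0,0,0]
    - [0,0,0]
    - [0,0,0]
  grip: [0,0,0,0,0,0]

```text
clock: 12.05
tcp_pos: [0.5406, -0.1444, 0.0688]
orientation: [3.141, -0.369, 0.988]
force: [-2.9, -3.8, 5.4]
finger_gap: 0.245
```

Run:
```python
from h import *
np.set_printoptions(precision=4,suppress=True)
a,b=map(np.array,json.load(open("ts.json"))); p,T=now(); M=T@b.T; o=p-M@a; lip=o+M@[.07,0,0]
e=R.from_matrix(M).as_euler('ZYX',degrees=True); d=lip-RIM; print(e,"lip in rim frame",d@U,d@np.cross([0,0,1],U),d[2])
# lower the model so that the blade touches the rim; same attitude
s=d@U; th=e[1]
zc=lip[2]+s*np.tan(np.radians(th)); print("contact z",zc)
off=.062-zc+.0
a2=a-M.T@np.array([0,0,off]); json.dump([a2.tolist(),b.tolist()],open("ts.json","w"))
W=[]
for i in range(1,19):
    t=np.radians(th+(26-th)*i/18); W.append((RIM+np.cross([0,0,1],U)*(d@np.cross([0,0,1],U))+U*s*np.cos(t)-np.array([0,0,s*np.sin(t)]),e[0],np.degrees(t)))
rows(W); print(sensors.observe()["joint_pos"])
```

```text
[56.5829 -1.0887 -0.039 ] lip in rim frame 0.019661871741029898 -0.0001270849854180893 -0.0048409080440380906
contact z 0.05678544857735212
offset [[2, 0, -4], [4, 0, -8], [6, 0, -12], [8, 0, -16], [10, 0, -20], [12, 0, -23], [15, 0, -27], [17, 0, -31], [20, 0, -34], [23, 0, -38], [25, 0, -41], [28, 0, -44], [31, 0, -48], [34, 0, -51], [37, 0, -54], [41, 0, -57], [44, 0, -60], [47, 0, -63]]
turn [[0.0, -1.5, 0.0], [0.0, -3.0, 0.0], [0.0, -4.5, 0.0], [0.0, -6.0, 0.0], [0.0, -7.5, 0.0], [0.0, -9.0, 0.0], [0.0, -10.5, 0.0], [0.0, -12.0, 0.0], [0.0, -13.5, 0.0], [0.0, -15.0, 0.0], [0.0, -16.6, 0.0], [0.0, -18.1, 0.0], [0.0, -19.6, 0.0], [0.0, -21.1, 0.0], [0.0, -22.6, 0.0], [0.0, -24.1, 0.0], [0.0, -25.6, 0.0], [0.0, -27.1, 0.0]]
[-0.4437  0.0426 -0.2224  1.2518  0.3649  1.7197]
```

play_rows:
  offset:
    - [0,0,0]
    - [2,0,-4]
    - [4,0,-8]
    - [6,0,-12]
    - [8,0,-16]
    - [10,0,-20]
    - [12,0,-23]
    - [15,0,-27]
    - [17,0,-31]
    - [20,0,-34]
    - [23,0,-38]
    - [25,0,-41]
    - [28,0,-44]
    - [31,0,-48]
    - [34,0,-51]
    - [37,0,-54]
    - [41,0,-57]
    - [44,0,-60]
    - [47,0,-63]
    - [47,0,-63]
  turn:
    - [0,0,0]
    - [0,-1.5,0]
    - [0,-3,0]
    - [0,-4.5,0]
    - [0,-6,0]
    - [0,-7.5,0]
    - [0,-9,0]
    - [0,-10.5,0]
    - [0,-12,0]
    - [0,-13.5,0]
    - [0,-15,0]
    - [0,-16.6,0]
    - [0,-18.1,0]
    - [0,-19.6,0]
    - [0,-21.1,0]
    - [0,-22.6,0]
    - [0,-24.1,0]
    - [0,-25.6,0]
    - [0,-27.1,0]
    - [0,-27.1,0]
  grip: [0,0,0,0,0,0,0,0,0,0,0,0,0,0,0,0,0,0,0,0]

```text
clock: 14.05
tcp_pos: [0.5523, -0.1259, 0.1439]
orientation: [-3.141, 0.106, 0.989]
force: [0.4, 0.2, -1.3]
finger_gap: 0.246
```

Run:
```python
from h import *
np.set_printoptions(precision=4,suppress=True)
a,b=map(np.array,json.load(open("ts.json"))); p,T=now(); M=T@b.T; lip=p-M@a+M@[.07,0,0]
e=R.from_matrix(M).as_euler('ZYX',degrees=True); d=lip-RIM; print(e,"lip",d@U,d@np.cross([0,0,1],U),d[2],sensors.observe()["joint_pos"],sensors.observe()["force"])
P={n:eyes.snapshot(n) for n in("scene","side")}
a=P["side"]["img"][100:300,170:370]; b=P["scene"]["img"][140:280,120:300]
a=cv2.resize(a,(400,400),interpolation=2);b=cv2.resize(b,(400,311),interpolation=2);c=np.zeros((400,800,3),np.uint8);c[:,:400]=a;c[:311,400:]=b
cv2.imwrite("pics/l4.png",c[:,:,::-1])
s=.0197; V=np.cross([0,0,1],U)
W=[]
for i in range(1,19):
    t=np.radians(e[1]+(50-e[1])*i/18); W.append((RIM+U*s*np.cos(t)-np.array([0,0,s*np.sin(t)]),YB,np.degrees(t)))
rows(W)
```

```text
[56.6694 26.1323  0.0295] lip 0.01785671006790603 0.000528602342160247 -0.009555052064561781 [-0.1751  0.1532  0.0765  1.537  -0.0974  1.9792] [ 0.3575  0.2111 -1.297 ]
offset [[2, 0, -5], [3, 0, -8], [5, 0, -12], [7, 0, -15], [9, 0, -19], [11, 0, -22], [13, 0, -25], [15, 0, -28], [17, 0, -32], [20, 0, -35], [22, 0, -38], [24, 0, -41], [27, 0, -44], [29, 0, -47], [32, 0, -50], [35, 0, -52], [38, 0, -55], [40, 0, -58]]
turn [[-0.0, -1.4, 0.0], [-0.0, -2.8, 0.0], [-0.0, -4.1, 0.0], [-0.0, -5.4, 0.0], [-0.0, -6.7, 0.0], [-0.0, -8.1, 0.0], [-0.0, -9.4, 0.0], [-0.0, -10.7, 0.0], [-0.0, -12.0, 0.0], [-0.0, -13.4, 0.0], [-0.0, -14.7, 0.0], [-0.0, -16.0, 0.0], [-0.0, -17.3, 0.0], [-0.0, -18.7, 0.0], [-0.0, -20.0, 0.0], [-0.0, -21.3, 0.0], [-0.0, -22.6, 0.0], [-0.0, -24.0, 0.0]]
```

View pics/l4.png

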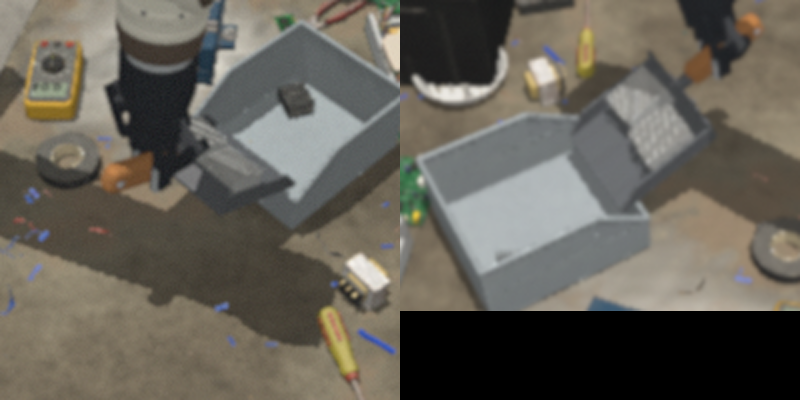

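Tipped 26°, the bin hasn't moved, the lip is inside the rim, and neither sink has slid yet. I'll keep tipping to 50°.

play_rows:
  offset:
    - [2,0,-5]
    - [3,0,-8]
    - [5,0,-12]
    - [7,0,-15]
    - [9,0,-19]
    - [11,0,-22]
    - [13,0,-25]
    - [15,0,-28]
    - [17,0,-32]
    - [20,0,-35]
    - [22,0,-38]
    - [24,0,-41]
    - [27,0,-44]
    - [29,0,-47]
    - [32,0,-50]
    - [35,0,-52]
    - [38,0,-55]
    - [40,0,-58]
    - [40,0,-58]
    - [40,0,-58]
  turn:
    - [0,-1.4,0]
    - [0,-2.8,0]
    - [0,-4.1,0]
    - [0,-5.4,0]
    - [0,-6.7,0]
    - [0,-8.1,0]
    - [0,-9.4,0]
    - [0,-10.7,0]
    - [0,-12,0]
    - [0,-13.4,0]
    - [0,-14.7,0]
    - [0,-16,0]
    - [0,-17.3,0]
    - [0,-18.7,0]
    - [0,-20,0]
    - [0,-21.3,0]
    - [0,-22.6,0]
    - [0,-24,0]
    - [0,-24,0]
    - [0,-24,0]
  grip: [0,0,0,0,0,0,0,0,0,0,0,0,0,0,0,0,0,0,0,0]

```text
clock: 16.15
tcp_pos: [0.5774, -0.0879, 0.197]
orientation: [-3.14, 0.524, 0.989]
force: [1.8, 2.1, -1.4]
finger_gap: 0.245
```

Run:
```python
from h import *
np.set_printoptions(precision=4,suppress=True)
a,b=map(np.array,json.load(open("ts.json"))); p,T=now(); M=T@b.T; lip=p-M@a+M@[.07,0,0]
e=R.from_matrix(M).as_euler('ZYX',degrees=True); d=lip-RIM; print(e,"lip",d@U,d@np.cross([0,0,1],U),d[2],sensors.observe()["joint_pos"],sensors.observe()["force"])
P={n:eyes.snapshot(n) for n in("scene","side")}
for n in P:
    for r in eyes.tip_of("heatsink_a",P[n]): print(n,r["score"],r["point"],onz(P[n],r["point"],.0075))
a=P["side"]["img"][100:300,170:370]; b=P["scene"]["img"][140:280,120:300]
a=cv2.resize(a,(400,400),interpolation=2);b=cv2.resize(b,(400,311),interpolation=2);c=np.zeros((400,800,3),np.uint8);c[:,:400]=a;c[:311,400:]=b
cv2.imwrite("pics/l5.png",c[:,:,::-1])
```

```text
[56.6621 50.0289  0.0495] lip 0.012333822161616952 0.0004638810588578514 -0.014911735385742343 [ 0.0472  0.4558  0.4695  1.9128 -0.4154  2.2698] [ 1.7632  2.1411 -1.4118]
scene 0.81 [240.3, 186.8] [0.677  0.0719 0.0075]
scene 0.59 [227.6, 171.8] [0.7354 0.0527 0.0075]
scene 0.18 [308.1, 299.5] [0.336  0.1279 0.0075]
side 0.88 [159.0, 307.9] [0.6552 0.1216 0.0075]
side 0.61 [167.3, 329.2] [0.7148 0.105  0.0075]
```

View pics/l5.png

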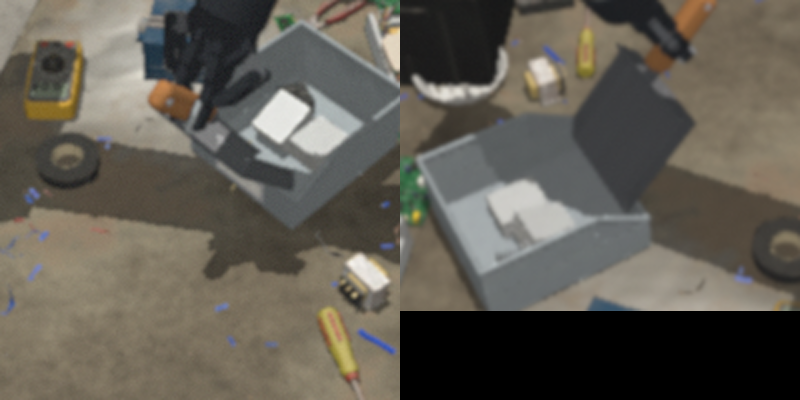

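Both sinks lie in the bin (montage about (285,115) and (325,135)), and the blade is empty. Next I'll tip the shovel back level, rising off the rim, and retreat.

Run:
```python
from h import *
w0=(atrim(.0123,-.0149),YB,50); w1=(atrim(-.005,.03),YB,20); w2=(atrim(-.07,.04),YB,-2)
rows(lerp(w0,w1,9,False)+lerp(w1,w2,9,False))
p1=tl(*w2); M=R.from_euler('z',1.94,degrees=True).as_matrix()
lip=np.array([.6396,-.1996,.06])
print("swing"); rows(lerp(w2,(lip,1.94,0),16),base=p1)
```

```text
offset [[-8, 0, 7], [-15, 0, 14], [-22, 0, 21], [-28, 0, 28], [-34, 0, 36], [-39, 0, 43], [-44, 0, 51], [-47, 0, 58], [-50, 0, 66], [-56, 0, 77], [-62, 0, 87], [-66, 0, 98], [-71, 0, 108], [-76, 0, 118], [-80, 0, 128], [-83, 0, 138], [-87, 0, 148], [-90, 0, 158]]
turn [[-0.0, 3.4, -0.0], [-0.0, 6.7, -0.0], [-0.0, 10.0, -0.0], [-0.0, 13.4, -0.0], [-0.0, 16.7, -0.0], [-0.0, 20.0, -0.0], [-0.0, 23.4, -0.0], [-0.0, 26.7, -0.0], [-0.0, 30.0, -0.0], [-0.0, 32.5, -0.0], [-0.0, 34.9, -0.0], [-0.0, 37.4, -0.0], [-0.0, 39.8, -0.0], [-0.0, 42.2, -0.0], [-0.0, 44.7, -0.0], [-0.0, 47.1, -0.0], [-0.0, 49.6, -0.0], [-0.0, 52.0, -0.0]]
swing
offset [[-1, -1, 0], [-4, -3, 0], [-8, -6, 0], [-13, -10, 0], [-19, -14, 1], [-23, -19, 3], [-27, -24, 5], [-30, -28, 7], [-31, -32, 10], [-32, -35, 13], [-31, -37, 17], [-30, -38, 20], [-28, -39, 24], [-26, -38, 26], [-25, -38, 28], [-25, -38, 28]]
turn [[-0.2, -0.0, 0.6], [-0.9, -0.1, 2.2], [-1.9, -0.2, 4.7], [-3.2, -0.3, 7.9], [-4.7, -0.5, 11.8], [-6.4, -0.6, 16.1], [-8.2, -0.8, 20.7], [-10.0, -1.0, 25.4], [-11.9, -1.2, 30.2], [-13.6, -1.3, 34.8], [-15.2, -1.5, 39.1], [-16.7, -1.6, 43.0], [-17.9, -1.7, 46.3], [-18.8, -1.8, 48.8], [-19.4, -1.8, 50.5], [-19.6, -1.8, 51.0]]
```

play_rows:
  offset:
    - [-8,0,7]
    - [-15,0,14]
    - [-22,0,21]
    - [-28,0,28]
    - [-34,0,36]
    - [-39,0,43]
    - [-44,0,51]
    - [-47,0,58]
    - [-50,0,66]
    - [-56,0,77]
    - [-62,0,87]
    - [-66,0,98]
    - [-71,0,108]
    - [-76,0,118]
    - [-80,0,128]
    - [-83,0,138]
    - [-87,0,148]
    - [-90,0,158]
    - [-90,0,158]
    - [-90,0,158]
  turn:
    - [0,3.4,0]
    - [0,6.7,0]
    - [0,10,0]
    - [0,13.4,0]
    - [0,16.7,0]
    - [0,20,0]
    - [0,23.4,0]
    - [0,26.7,0]
    - [0,30,0]
    - [0,32.5,0]
    - [0,34.9,0]
    - [0,37.4,0]
    - [0,39.8,0]
    - [0,42.2,0]
    - [0,44.7,0]
    - [0,47.1,0]
    - [0,49.6,0]
    - [0,52,0]
    - [0,52,0]
    - [0,52,0]
  grip: [0,0,0,0,0,0,0,0,0,0,0,0,0,0,0,0,0,0,0,0]

```text
clock: 18.35
tcp_pos: [0.4901, -0.2197, 0.1054]
orientation: [-3.14, -0.382, 0.986]
force: [0.7, -0.4, -1.8]
finger_gap: 0.246
```

play_rows:
  offset:
    - [-1,-1,0]
    - [-4,-3,0]
    - [-8,-6,0]
    - [-13,-10,0]
    - [-19,-14,1]
    - [-23,-19,3]
    - [-27,-24,5]
    - [-30,-28,7]
    - [-31,-32,10]
    - [-32,-35,13]
    - [-31,-37,17]
    - [-30,-38,20]
    - [-28,-39,24]
    - [-26,-38,26]
    - [-25,-38,28]
    - [-25,-38,28]
    - [-25,-38,28]
  turn:
    - [-0.2,0,0.6]
    - [-0.9,-0.1,2.2]
    - [-1.9,-0.2,4.7]
    - [-3.2,-0.3,7.9]
    - [-4.7,-0.5,11.8]
    - [-6.4,-0.6,16.1]
    - [-8.2,-0.8,20.7]
    - [-10,-1,25.4]
    - [-11.9,-1.2,30.2]
    - [-13.6,-1.3,34.8]
    - [-15.2,-1.5,39.1]
    - [-16.7,-1.6,43]
    - [-17.9,-1.7,46.3]
    - [-18.8,-1.8,48.8]
    - [-19.4,-1.8,50.5]
    - [-19.6,-1.8,51]
    - [-19.6,-1.8,51]
  grip: [0,0,0,0,0,0,0,0,0,0,0,0,0,0,0,0,0]

```text
clock: 20.05
tcp_pos: [0.452, -0.2086, 0.0704]
orientation: [3.142, -0.35, 0.035]
force: [-0.3, -0.4, -2.4]
finger_gap: 0.241
```

Run:
```python
from h import *
np.set_printoptions(precision=4,suppress=True)
w=(np.array([.6396,-.1996,.06]),1.94,0); p0,T0=now(); print(p0,sensors.observe()["force"],rel(p0,T0,*tl(*w)))
P={n:eyes.snapshot(n) for n in("scene","side")}
for k in("shovel_lip","shovel","shovel_handle"):
    L=[(P[n],eyes.tip_of(k,P[n])) for n in P]; L=[(p,r[0]["point"]) for p,r in L if r]
    if len(L)==2: print(k,tri(L))
rows(lerp(w,(w[0]-[0,0,.056],1.94,0),12))
```

```text
[ 0.452  -0.2086  0.0704] [-0.299  -0.4331 -2.3573] ([0.4, 0.1, 0.7], [-0.01, -0.0, 0.04])
shovel_lip [ 0.6383 -0.2031  0.059 ]
shovel [ 0.5713 -0.2046  0.0684]
shovel_handle [ 0.4447 -0.2128  0.103 ]
offset [[0, 0, 1], [-1, 0, 4], [-2, 0, 9], [-4, 0, 14], [-7, 0, 20], [-9, 0, 27], [-12, 0, 33], [-14, 0, 39], [-16, 0, 45], [-17, 0, 49], [-18, 0, 52], [-19, 0, 53]]
turn [[-0.0, 0.0, 0.0], [-0.0, 0.0, 0.0], [-0.0, 0.0, 0.0], [-0.0, 0.0, 0.0], [-0.0, 0.0, 0.0], [-0.0, 0.0, 0.0], [-0.0, 0.0, 0.0], [-0.0, 0.0, 0.0], [-0.0, 0.0, 0.0], [-0.0, 0.0, 0.0], [-0.0, 0.0, 0.0], [-0.0, 0.0, 0.0]]
```

play_rows:
  offset:
    - [0,0,1]
    - [-1,0,4]
    - [-2,0,9]
    - [-4,0,14]
    - [-7,0,20]
    - [-9,0,27]
    - [-12,0,33]
    - [-14,0,39]
    - [-16,0,44]
    - [-17,0,47]
    - [-17.5,0,48.5]
    - [-18,0,49.5]
    - [-18,0,49.5]
  turn:
    - [0,0,0]
    - [0,0,0]
    - [0,0,0]
    - [0,0,0]
    - [0,0,0]
    - [0,0,0]
    - [0,0,0]
    - [0,0,0]
    - [0,0,0]
    - [0,0,0]
    - [0,0,0]
    - [0,0,0]
    - [0,0,0]
  grip: [0,0,0,0,0,0,0,0,0,0,0,0,0]

```text
clock: 21.75
tcp_pos: [0.4521, -0.209, 0.0176]
orientation: [-3.142, -0.349, 0.035]
force: [-0.0, 0.5, -2.3]
finger_gap: 0.245
```

Not touching yet, so I'll lower in 1 mm steps, then release.

play_rows:
  offset:
    - [-0.3,0,0.9]
    - [-0.7,0,1.9]
    - [-0.9,0,2.5]
    - [-0.9,0,2.5]
  turn:
    - [0,0,0]
    - [0,0,0]
    - [0,0,0]
    - [0,0,0]
  grip: [0,0,0,0]

```text
clock: 22.15
tcp_pos: [0.452, -0.2089, 0.0148]
orientation: [-3.141, -0.349, 0.035]
force: [-0.2, -0.5, -1.1]
finger_gap: 0.24
```

play_rows:
  offset:
    - [-0.2,0,0.5]
    - [-0.2,0,0.5]
    - [-0.2,0,0.5]
    - [-0.2,0,0.5]
    - [-0.2,0,0.5]
    - [-0.2,0,0.5]
    - [-0.2,0,0.5]
    - [-0.2,0,0.5]
    - [0,0,-5]
    - [0,0,-15]
    - [0,0,-30]
    - [0,0,-50]
    - [0,0,-75]
    - [0,0,-100]
    - [0,0,-125]
    - [0,0,-150]
    - [0,0,-150]
  turn:
    - [0,0,0]
    - [0,0,0]
    - [0,0,0]
    - [0,0,0]
    - [0,0,0]
    - [0,0,0]
    - [0,0,0]
    - [0,0,0]
    - [0,0,0]
    - [0,0,0]
    - [0,0,0]
    - [0,0,0]
    - [0,0,0]
    - [0,0,0]
    - [0,0,0]
    - [0,0,0]
    - [0,0,0]
  grip: [0,100,100,100,100,100,100,100,100,100,100,100,100,100,100,100,100]

```text
clock: 23.85
tcp_pos: [0.4012, -0.2116, 0.1604]
orientation: [3.138, -0.354, 0.035]
force: [0.7, -0.6, -0.2]
finger_gap: 0.996
```

Run:
```python
from h import *
np.set_printoptions(precision=4,suppress=True)
P={n:eyes.snapshot(n) for n in("scene","side")}
for k in("shovel_lip","shovel","shovel_handle","bin","bin_rim","tape_roll","transformer","multimeter","heatsink_a"):
    L=[(P[n],eyes.tip_of(k,P[n])) for n in P]; L=[(p,r[0]["point"]) for p,r in L if r]
    if len(L)==2: print(k,tri(L))
a=P["side"]["img"][80:300,150:370]; b=P["scene"]["img"][140:310,120:340]
a=cv2.resize(a,(400,400),interpolation=2);b=cv2.resize(b,(400,309),interpolation=2);c=np.zeros((400,800,3),np.uint8);c[:,:400]=a;c[:309,400:]=b
cv2.imwrite("pics/l6.png",c[:,:,::-1])
```

```text
shovel_lip [ 0.6058 -0.2037 -0.0126]
shovel [ 0.5661 -0.2032 -0.0024]
bin [ 0.6782  0.0814 -0.0007]
bin_rim [0.6308 0.0026 0.0571]
tape_roll [ 0.4083 -0.0121 -0.0042]
transformer [ 0.789  -0.1179 -0.0025]
multimeter [ 0.3382  0.1216 -0.0018]
heatsink_a [0.6922 0.0802 0.0214]
```

View pics/l6.png

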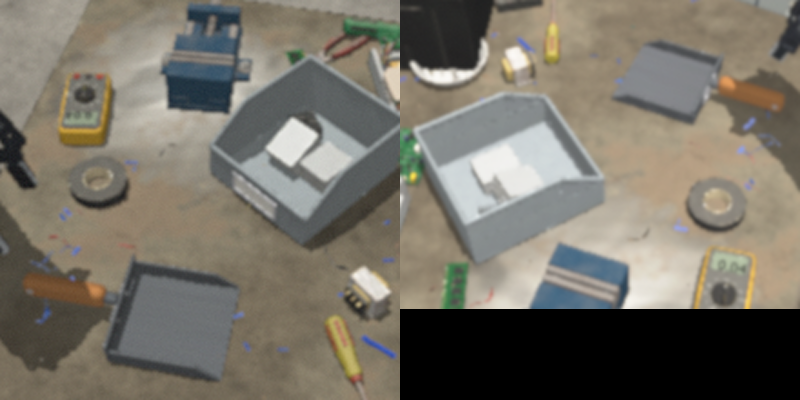

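The shovel lies flat, empty and released, both sinks are in the bin, and the bin and bystanders are in place.

```bash
python3 -c "
from workcell import job; print(job.finish_job())"
```

```text
the job is handed in; nothing more can be done
None
```

The job is done and handed in at about 24 s of the 61 s allowed. The hand-in gives no verdict, so the results below are my own checks.

**What I did:** I gripped the shovel by its handle and lifted it with both heat sinks riding on the blade. I pressed its lip on the low front rim, at about 10 N and about 20 mm inside. Then I tipped it to 50° around the rim until both sinks slid into the bin, brought the empty shovel back and laid it down near where it started.

**Last checks:** The final pictures show both sinks in the bin, one apparently resting on the small heat sink already there. The shovel lies flat and empty with the gripper open and clear of it. The bin and the three bystanders measured within about 1 cm of where they started, which is about what the networks can resolve.

**Errors and disagreements:**
- **My own error:** a mistake in my rotation code rolled the shovel about 5° during the carry. I corrected it before reaching the rim, and nothing shifted.
- **Network readings that disagreed:** two `shovel_lip` readings were clearly off. The one over the rim was far out and below bench level at the end (-13 mm). I relied on the pictures and the contact force instead.

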